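Turn a carved furniture foot end for end and lock the lever clamp

ROBOT

A 7-joint arm with a two-finger parallel gripper is mounted at the origin on the work surface. World frame = base frame: x ahead of the robot, y to its left, z up, the work surface at z = 0. Lengths are in m, angles in rad, forces in N, time in s.
With the tool pointing down it reaches from about 0.425 to 0.875 m from the base axis. Payload 4.7 kg.
Tool frame: the origin (TCP) lies between the finger pads; the fingertips stand 11 mm ahead of it and the grasp point (between the pads) lies 8 mm behind it; z points along the fingers, y is the line along which they close (so a half turn about z gives the same grasp; the last joint's range is limited). The gripper opens to 87 mm and grips with 3 to 60 N. Pads are 19 mm wide; open, the fingers measure 117 mm over their backs; the gripper's body (75 mm by 190 mm) begins 51 mm behind the grasp point.
Start: joints at [1.303, 0.321, -0.07, 1.45, 0.023, 1.371, -0.057], TCP at [0.181, -0.624, 0.234] pointing down, gripper open.
Joint ranges: [-2.86, 2.86], [-0.3, 2.09], [-1.38, 1.24], [0.06, 2.45], [-1.56, 4.7], [0.09, 2.05], [-2.69, 2.69]. Speed limits (rad/s): [2.57, 2.57, 3.14, 3.14, 3.14, 3.14, 3.14].

INTERFACE

Orientations are given as a rotation vector (axis times angle).
In Python, from bench import ctrl gives the robot as it stands. The module is installed in compiled form; this text tells all that it offers.
- The arm moves only by the shell command python3 -m inch 'ROWS' [FORCE]. ROWS is JSON, a list of rows, each an object with "slide": the shift along the tool's x, y, z scaled (see below), a list of three; "angular": the turn, a rotation vector about the tool's x, y, z scaled (see below), a list of three; "claw": the opening, from -1 (shut) to 1 (fully open). In form: [{"slide": [tx, ty, tz], "angular": [rx, ry, rz], "claw": claw}, ...]. A call has 1 to 10 rows; each row is the pose to reach, as a shift and turn from the pose commanded when the call began, along the tool's axes at that moment; what a row does not reach only later rows make up. The controller multiplies each number of a shift by 0.25 m and each number of a turn by 30 degrees. A row lasts 1/10 s, in which the tool goes at most 50 mm and 8.59 degrees, less where a joint would pass 70% of its speed; a pose out of reach is approached as far as the arm can. A call with a number of a shift or a turn outside -1 to 1 is refused whole. A call with a gripper value outside its range is refused whole. The fingers move at their own pace and stop on an object; FORCE is the grip in N (left out, the last holds). Time passes only in rows, so rows that repeat a pose let the fingers close. It gives the time, the measured TCP pose, the force, the opening and the grip force at its end, in the units of the state.
- ctrl.get_state(): the state, without advancing time (a new reading comes with each control period).
- ctrl.get_image(name): name is "scene" or "top" or "wrist"; returns a dict with "color" (420x560x3 uint8, red, green, blue), "depth" (420x560 float32, m along the optical axis (not along the pixel's ray), 0 where there is no reading), "camera_matrix" (3x3 intrinsics, pixels), "dist_coeffs" ([k1, k2, p1, p2, k3] as OpenCV has them; the pictures are not rectified), "extrinsics" (4x4, takes a point from camera to world coordinates); the wrist camera has in their place "tool_from_camera" (4x4, takes a point from camera to tool coordinates, whose origin is the TCP and whose axes are the flange's). Camera axes: x right, y up, looking along -z (the intrinsics and any distortion apply to the point x, -y, -z); pixel columns grow to the right and rows downward; lengths in m; the calibration is good to about 2 mm. A picture is of the moment at which its call begins: read the wrist's pose just before it.
- ctrl.close_job(): hands the job in; it is judged then, once.
Trained networks look in the newest picture that a camera, given by its name, has taken for a name from the list of things; names that differ only in an ending like _2 or _b are one class to them, and where a whole thing is asked for, a point or a joint stands for the part that bears it (a point fixed in the world has none). Each returns a list of dicts, best first, with "confidence" (0 to 1); they miss things now and then, are a little off and sometimes report something else, mostly with a low value. They report only what shows in the picture. A call takes as long as a camera call. They do not tell look-alikes from the thing itself.
- ctrl.find_in(query, camera): "bbox" ([centre column, centre row, width, height] in pixels, round what is visible of it).
- ctrl.outline_of(query, camera): "mask" (420x560 bool, what is visible of it) and "bbox" ([centre column, centre row, width, height] in pixels, round what is visible of it).
The state is a dict: "time": time; "joint_positions": joint angles; "qd": joint speeds; "joint_torque": joint torques, N m; "position": TCP position; "tool_rot": TCP orientation; "ft_force": force on the tool from outside, world axes, zero at the start; "torque": the same for the moment, N m; "grip_width": opening from 0.0 (shut) to 1.0 (fully open); "grip_force": force on a finger pad.
Only numpy, scipy, OpenCV 4.12 (cv2) and the standard library are available. Lean on these libraries where they do the work, as an engineer would, in place of code of your own. Each camera call takes 0.05 s, during which the arm holds its last target. There are 200 camera calls.

TASK

Turn the wooden foot end for end in the open lever clamp, so that its square end lies flat between the jaws, up against the end stop, and its scroll sticks out past the jaws for carving; then lock it by pressing the sprung lever down until it catches and stays down by itself. An offcut lies under the lever and blocks it: draw it out first and lay it in the open offcut bin. Leave the other tools and pots on the bench where they are.

Things in the scene. Friction and masses are not known exactly. Their poses are not given: they have to be found in the camera images.
- clamp: Lever clamp on a fixed plywood board, any yaw. Origin on the bench top below the middle of the end stop's face, z up. Board: x -100..100, y -170..135, top at z 12 mm. The lever lies in the plane y -45, hinged at x 75, z 50, pointing to -x and leaning up when free. A detent bracket (30 x 13 mm, top at z 70) stands at x 5, y -19.5. Axes of all the clamp's points are the same.
- stop_face (a point): Middle of the end stop's face (clamp 0, 0, 22 mm), which looks to clamp +y; it spans x -21..29 and z 12..32 mm.
- jaw_mid (a point): Middle of the gap between the open jaws, on the board (clamp 0, 40, 12 mm). Jaws span y 5..75 and z 12..30 mm. Fixed jaw: face 29 mm to +x of here. Sliding jaw: face 29 mm to -x with the lever up; as the lever goes down it slides to +x and pinches the foot. Nothing beside the jaws is higher than 31 mm.
- foot: Loose pale wooden furniture foot, 150 mm long (x), 44 wide (y), 0.26 kg. Square shank, 48 mm high, x -75 to 15; round scroll (drum, 64 mm diameter, full width, top at z 64) at the +x end, to x 75. Origin: centre of the underside at half length, z up. Starts on the clamp's board, scroll between the jaws towards the end stop, square end out.
- offcut: Loose brown wooden offcut, 130 (x) x 32 (y) x 48 (z) mm, 0.13 kg, origin at the centre of its underside. Starts on the clamp's board crosswise under the lever (long axis about along clamp y), inner end about 20 mm past the lever's centre line towards clamp +y, the rest out on the -y side; the raised lever overhangs the inner end.
- foot_square (a point): Centre of the foot's square end face (x -75, y 0, z 24 mm in the foot's frame); x axis as the foot's.
- lever (a joint): Angle of the clamp's lever in rad: 0 fully up (lever leans up 0.70 rad), 0.70 level; a spring lifts it. A sprung-ball detent snaps past at about 0.59 and holds it at about 0.70; the stop is at 0.74. About 15 N on the pad presses it past the detent.
- lever_pad (a point): Centre of the top face of the round wooden pad (34 mm diameter, 14 mm thick) at the lever's free end; 145 mm from the hinge along the lever and 9 mm above its centre line. The lever bar is 16 mm wide, 18 mm thick.
- bin: Open plywood offcut bin fixed on the bench, 190 (x) x 150 (y) x 55 (z) mm outside, walls and floor 8 mm, empty; origin at the centre of its underside. Stands to the left or to the right of the clamp.
- rack: Wooden chisel rack, 150 x 100 mm, with upright handles up to 149 mm high; fixed, on the other side from the bin. Origin at the centre of its underside.
- mallet: Bystander: round wooden carver's mallet standing on its head, 90 mm diameter, 195 mm high; origin at the centre of its underside.
- glue: Bystander: white glue bottle, 60 mm diameter, 170 mm high, standing; origin at the centre of its underside.
- mug: Bystander: white mug, 76 mm diameter, 85 mm high; origin at the centre of its underside, handle towards its +y.
- wax: Bystander: amber glass wax jar, 72 mm diameter, 55 mm high; origin at the centre of its underside.
- screwdriver: Bystander: screwdriver lying along its x, 200 mm long, about 30 mm high; origin at its underside.
- brush: Bystander: brush lying along its x, 180 mm long, under 40 mm high; origin at its underside.
Not all that is in view belongs to the job. There is more than one size of the offcut; the job needs the smallest.

How it is judged:
By the outcome, as a careful person would: the job done as asked, in the order asked, and still so for the second after the job is handed in, with the robot touching nothing.
It also fails if it takes over 67 s, if anything falls off the work surface, if the arm or the gripper's body presses on something with over 40 N, if the wrist force passes 120 N, or if a joint passes its speed limit or range.

## Working session

There is one attempt and no reset: what is moved stays moved. The work goes in short steps, Python scripts to look and compute and a shell command to move; the robot and the scene stay as the last step left them, time stands still between calls to the robot, and variables do not carry over. Pictures are saved under pics/ and viewed, at most 10 in all, crops included, and the job is handed in when it is done.

```bash
mkdir -p pics; ls
cat > h.py <<'E'
import numpy as np, cv2
from bench import ctrl
from scipy.spatial.transform import Rotation as R
def save(im,name): cv2.imwrite('pics/'+name,im[:,:,::-1])
def w2c(im,T=None):
    return np.asarray(im.get('extrinsics') if T is None else T)
def tool():
    s=ctrl.get_state(); T=np.eye(4); T[:3,:3]=R.from_rotvec(s['tool_rot']).as_matrix(); T[:3,3]=s['position']; return T
def cloud(im,T):
    """world points for every pixel (NaN where no depth)"""
    h,w=im['depth'].shape; u,v=np.meshgrid(np.arange(w),np.arange(h))
    p=cv2.undistortPoints(np.stack([u,v],-1).reshape(-1,1,2).astype(np.float64),np.array(im['camera_matrix']),np.array(im['dist_coeffs'])).reshape(h,w,2)
    d=im['depth'].astype(float); d=np.where(d>0,d,np.nan)
    P=np.stack([p[...,0]*d,-p[...,1]*d,-d,np.ones_like(d)],-1)
    return (P@T.T)[...,:3]
def shot(name):
    if name=='wrist':
        T=tool(); im=ctrl.get_image(name); T=T@np.asarray(im['tool_from_camera'])
    else:
        im=ctrl.get_image(name); T=np.asarray(im['extrinsics'])
    return im,T,cloud(im,T)
def proj(im,T,P):
    p=(np.linalg.inv(T)@np.r_[P,1])[:3]; p=p*[1,-1,-1]
    return cv2.projectPoints(p.reshape(1,3),np.zeros(3),np.zeros(3),np.array(im['camera_matrix']),np.array(im['dist_coeffs']))[0].ravel()
E
cat > a.py <<'E'
from h import *
s=ctrl.get_state(); print({k:np.round(v,3).tolist() for k,v in s.items()})
ims=[]
for c in ['top','scene']:
    im,T,P=shot(c); np.savez(c+'0.npz',c=im['color'],P=P); 
    print(c,'cam at',T[:3,3].round(3))
    g=im['color'].copy()
    for n in ['clamp','foot','offcut','lever','bin','rack','mallet','glue','mug','wax','screwdriver','brush']:
        for o in ctrl.outline_of(n,c)[:4]:
            m=o['mask']; q=P[m]; q=q[~np.isnan(q[:,0])]
            if len(q): print(c,n,round(o['confidence'],2),np.round(o['bbox']).tolist(),'med',np.median(q,0).round(3),'zmax',np.percentile(q[:,2],97).round(3))
    save(cv2.resize(g,(800,600)),c+'0.png')
E
python3 a.py
```

```text
pics
{'time': 0.0, 'joint_positions': [1.303, 0.322, -0.07, 1.452, 0.023, 1.371, -0.057], 'qd': [0.001, -0.002, -0.001, 0.001, 0.002, -0.002, -0.001], 'joint_torque': [-0.0, -49.13, -0.404, -31.253, -0.064, 0.044, 0.0], 'position': [0.181, -0.624, 0.232], 'tool_rot': [-3.109, -0.441, 0.001], 'ft_force': [0.059, 0.478, -0.029], 'torque': [0.019, -0.02, 0.022], 'grip_force': 0.0, 'grip_width': 0.999}
top cam at [ 0.273 -0.011  1.411]
top clamp 0.76 [267.0, 207.0, 116.0, 94.0] med [0.533 0.    0.014] zmax 0.119
top clamp 0.6 [404.0, 223.0, 47.0, 64.0] med [ 0.475 -0.352  0.048] zmax 0.148
top foot 0.8 [222.0, 195.0, 59.0, 30.0] med [0.562 0.112 0.061] zmax 0.078
top offcut 0.85 [346.0, 296.0, 56.0, 51.0] med [ 0.294 -0.208  0.062] zmax 0.067
top offcut 0.82 [409.0, 154.0, 33.0, 68.0] med [ 0.676 -0.384  0.06 ] zmax 0.067
top offcut 0.72 [287.0, 226.0, 48.0, 16.0] med [ 0.481 -0.061  0.059] zmax 0.065
top lever 0.67 [264.0, 206.0, 127.0, 96.0] med [ 0.533 -0.     0.013] zmax 0.117
top lever 0.63 [274.0, 197.0, 20.0, 44.0] med [ 0.528 -0.021  0.129] zmax 0.16
top lever 0.39 [355.0, 183.0,
[... 1368 characters left out ...]
7.0, 157.0, 54.0, 55.0] med [ 0.488 -0.341  0.064] zmax 0.145
scene rack 0.2 [212.0, 195.0, 38.0, 37.0] med [ 0.581 -0.22   0.058] zmax 0.087
scene mallet 0.9 [210.0, 227.0, 36.0, 70.0] med [ 0.707 -0.074  0.087] zmax 0.19
scene mallet 0.54 [280.0, 299.0, 30.0, 33.0] med [0.688 0.199 0.05 ] zmax 0.058
scene glue 0.83 [237.0, 252.0, 25.0, 53.0] med [0.704 0.049 0.087] zmax 0.17
scene mug 0.75 [210.0, 195.0, 36.0, 38.0] med [ 0.581 -0.218  0.058] zmax 0.087
scene wax 0.83 [279.0, 299.0, 34.0, 38.0] med [0.688 0.198 0.049] zmax 0.058
scene screwdriver 0.71 [323.0, 231.0, 34.0, 46.0] med [0.412 0.045 0.02 ] zmax 0.028
scene brush 0.88 [314.0, 356.0, 55.0, 65.0] med [0.729 0.37  0.017] zmax 0.022
```

Run:
```python
from h import *
a=np.load('top0.npz')['c'];b=np.load('scene0.npz')['c']
save(cv2.resize(a[120:340,80:440],(800,489),interpolation=cv2.INTER_CUBIC),'topc.png')
save(cv2.resize(b[150:300,190:390],(800,600),interpolation=cv2.INTER_CUBIC),'scenec.png')
```

```text
(no output)
```

View pics/topc.png

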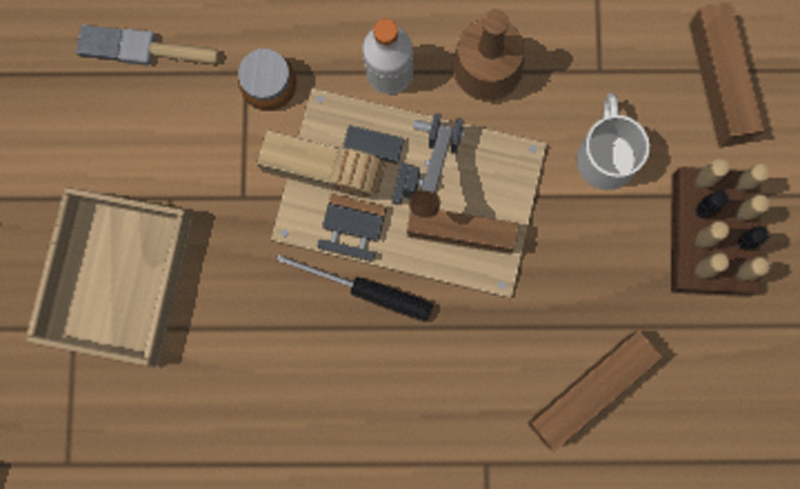

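View pics/scenec.png

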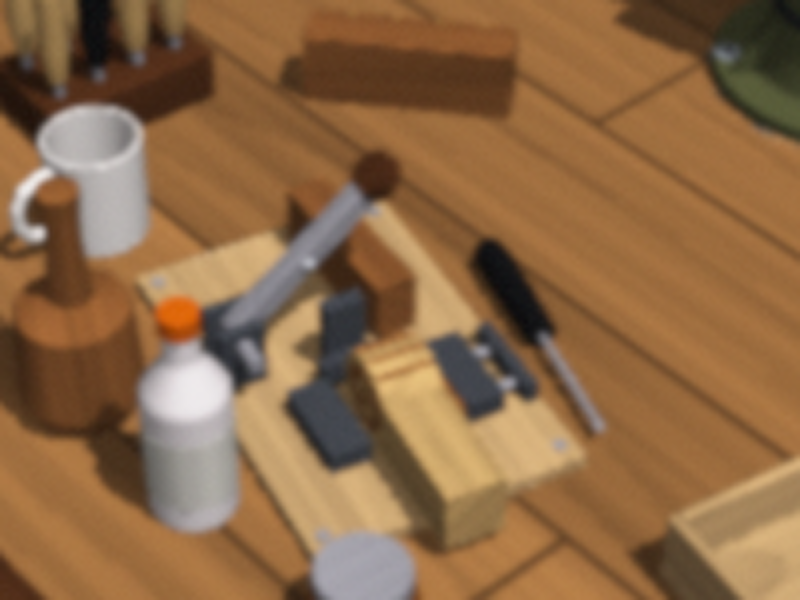

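Three offcuts fit the name (top crop): (465,230) on the board, (730,75) and (598,390) on the bench. The first is the shortest and lies under the lever, so it's the one I want. The clamp's +y points image left, and the foot's square end sticks out to the left at (260,155).

```bash
cat > m.py <<'E'
from h import *
def rect(Q,name):
    Q=Q.astype(np.float32); (c,s,a)=cv2.minAreaRect(Q[:,:2]*1000)
    if s[0]<s[1]: s=(s[1],s[0]); a+=90
    print(name,len(Q),'c',np.round(c,1),'size',np.round(s,1),'long yaw',round((a+90)%180-90,1),'z',np.median(Q[:,2]).round(4)); return np.array(c)/1000
if __name__=='__main__':
  for c in ['top','scene']:
    d=np.load(c+'0.npz');P=d['P'];z=P[...,2];x=P[...,0];y=P[...,1]
    def sel(x0,x1,y0,y1,z0,z1):
        m=(x>x0)&(x<x1)&(y>y0)&(y<y1)&(z>z0)&(z<z1)
        m=m.astype(np.uint8); n,l,st,_=cv2.connectedComponentsWithStats(m,connectivity=4); k=1+np.argmax(st[1:,4]); return P[l==k]
    print(c); ctr=rect(sel(.35,.75,-.2,.2,.009,.016),'board')
    rect(sel(.4,.56,-.17,.0,.054,.066),'offcut')
    rect(sel(.5,.65,.06,.2,.054,.066),'shank')
    rect(sel(.5,.65,.0,.13,.066,.08),'drum')
    for nm,b in dict(glue=(.6,.8,-.02,.1,.04,.2),mallet=(.6,.8,-.16,-.03,.03,.22),wax=(.6,.8,.12,.25,.04,.08),mug=(.5,.7,-.31,-.18,.06,.1),bin=(.25,.6,.24,.5,.045,.07),pad=(.44,.58,-.08,.03,.135,.17)).items():
        rect(sel(*b),nm)
E
python3 m.py
```

```text
top
board 2243 c [525.4 -51.3] size [200.4 188.1] long yaw -14.0 z 0.0125
offcut 518 c [485.2 -60.7] size [124.8  33.3] long yaw 80.3 z 0.0602
shank 550 c [572.7 137.9] size [97.7 45. ] long yaw 75.4 z 0.0605
drum 283 c [554.5  69.8] size [51.2 45.8] long yaw 77.9 z 0.0735
glue 550 c [691.4  31.1] size [59.5 55.2] long yaw -89.6 z 0.1146
mallet 946 c [692.  -92.2] size [86.  77.9] long yaw 81.6 z 0.0941
wax 422 c [679.4 184.7] size [62.8 61.4] long yaw 84.8 z 0.055
mug 286 c [ 588.4 -247.8] size [99.9 74.4] long yaw -29.7 z 0.0796
bin 853 c [430.7 367.9] size [190.4 152.7] long yaw -11.0 z 0.0543
pad 151 c [502.4 -12.5] size [37.8 32.6] long yaw -3.3 z 0.1516
scene
board 1089 c [590.5  20. ] size [261.5 100.4] long yaw 64.7 z 0.0121
offcut 164 c [488.9 -30. ] size [63.5 34.6] long yaw 82.1 z 0.0596
shank 549 c [569.4 128.5] size [127.6  46.4] long yaw 74.7 z 0.0596
drum 217 c [554.7  74.6] size [49.8 47.9] long yaw 74.4 z 0.0731
glue 884 c [670.3  27.9] size [115.7  56.2] long yaw 20.8 z 0.1051
mallet 1260 c [697.6 -87.6] size [84.8 84.6] long yaw -48.8 z 0.0908
wax 492 c [679.9 188. ] size [66.3 60.7] long yaw 48.9 z 0.0537
mug 385 c [ 585. -235.] size [100.5  76. ] long yaw 33.3 z 0.0749
bin 1026 c [430.3 370.3] size [196.  153.2] long yaw -11.3 z 0.0524
pad 138 c [500.5 -10.4] size [37.5 33.9] long yaw -46.6 z 0.1486
```

```bash
cat > m2.py <<'E'
from m import *
A=[]
for c in ['top','scene']:
    d=np.load(c+'0.npz');P=d['P'];z=P[...,2];x=P[...,0];y=P[...,1]
    m=((x>.38)&(x<.70)&(y>-.21)&(y<.19)&(z>.008)&(z<.0165)).astype(np.uint8)
    n,l,st,_=cv2.connectedComponentsWithStats(m,connectivity=4)
    Q=np.concatenate([P[l==k] for k in range(1,n) if st[k,4]>60]); A.append(Q); rect(Q,c)
Q=np.concatenate(A); o=rect(Q,'both')
for yaw in (-13,-14,-15):
    a=np.radians(yaw); X=np.array([np.cos(a),np.sin(a)]);Y=np.array([-X[1],X[0]])
    for q in A+[Q]: print(yaw,*[np.round(np.percentile(q[:,:2]@v,[.3,99.7])*1000,1) for v in (X,Y)])
E
python3 m2.py
```

```text
top 4086 c [539.4   5.8] size [305.2 200.9] long yaw 76.2 z 0.0124
scene 2214 c [538.6   8. ] size [312.8 202.8] long yaw 75.9 z 0.0118
both 6300 c [538.8   8. ] size [313.1 203.1] long yaw 76.2 z 0.0121
-13 [423.7 624.7] [-25.3 279. ]
-13 [421.8 624.3] [-24.4 282.7]
-13 [423.1 624.5] [-25.2 280.7]
-14 [422.  621.5] [-15.9 287.6]
-14 [420.6 620.4] [-14.8 291.6]
-14 [421.6 621.3] [-15.9 289.5]
-15 [418.1 620.4] [ -7.3 297.1]
-15 [417.3 619.1] [ -5.1 300.5]
-15 [417.9 620.3] [ -7.  298.9]
```

```bash
cat > plan.py <<'E'
import sys
from h import *
# plan.py x y z yaw_of_tool_y_deg [x y z yaw ...] : numbers per call, tool vertical; each leg assumed reached
T=tool(); p=T[:3,3]; Rm=T[:3,:3]; a=list(map(float,sys.argv[1:]))
print('now',p.round(4),'y-yaw',np.degrees(np.arctan2(Rm[1,1],Rm[0,1])).round(1),'tilt',np.degrees(np.arccos(-Rm[2,2])).round(2),'t',round(ctrl.get_state()['time'],1),'q',np.round(ctrl.get_state()['joint_positions'],2))
for i in range(0,len(a),4):
    tp=np.array(a[i:i+3]); t=np.radians(a[i+3]); y=np.array([np.cos(t),np.sin(t),0]); z=np.array([0,0,-1.]); TR=np.stack([np.cross(y,z),y,z],1)
    d=Rm.T@(tp-p)/.25; r=np.degrees(R.from_matrix(Rm.T@TR).as_rotvec())/30
    k=max(abs(d).max(),abs(r).max()); rows=max(np.linalg.norm(tp-p)/.05,np.linalg.norm(r)*30/8.59)
    print('leg',i//4,'slide',d.round(3),'ang',r.round(3),'max',k.round(2),'rows>=',round(rows,1)); p,Rm=tp,TR
E
python3 plan.py .33 -.35 .232 -45 .482 -.14 .2 -15 .482 -.080 .1 -9.5
```

```text
now [ 0.1808 -0.6244  0.2336] y-yaw -73.9 tilt 0.01 t 1.3 q [ 1.3   0.32 -0.07  1.45  0.02  1.37 -0.06]
leg 0 slide [ 0.879 -0.888  0.006] ang [ 0.     0.    -0.962] max 0.96 rows>= 6.2
leg 1 slide [ 1.024 -0.164  0.128] ang [ 0.  0. -1.] max 1.02 rows>= 5.2
leg 2 slide [ 0.232 -0.062  0.4  ] ang [ 0.     0.    -0.183] max 0.4 rows>= 2.3
```

```bash
r='' ; python3 -m inch '[{"slide":[0.879,-0.888,0],"angular":[0,0,-0.962],"claw":1},{"slide":[0.879,-0.888,0],"angular":[0,0,-0.962],"claw":1},{"slide":[0.879,-0.888,0],"angular":[0,0,-0.962],"claw":1},{"slide":[0.879,-0.888,0],"angular":[0,0,-0.962],"claw":1},{"slide":[0.879,-0.888,0],"angular":[0,0,-0.962],"claw":1},{"slide":[0.879,-0.888,0],"angular":[0,0,-0.962],"claw":1},{"slide":[0.879,-0.888,0],"angular":[0,0,-0.962],"claw":1}]' 40
python3 -m inch '[{"slide":[1,-0.16,0.13],"angular":[0,0,-1],"claw":1},{"slide":[1,-0.16,0.13],"angular":[0,0,-1],"claw":1},{"slide":[1,-0.16,0.13],"angular":[0,0,-1],"claw":1},{"slide":[1,-0.16,0.13],"angular":[0,0,-1],"claw":1},{"slide":[1,-0.16,0.13],"angular":[0,0,-1],"claw":1},{"slide":[1,-0.16,0.13],"angular":[0,0,-1],"claw":1},{"slide":[1,-0.16,0.13],"angular":[0,0,-1],"claw":1}]'
python3 - <<'E'
from m import *
im,T,P=shot('wrist'); np.savez('w1.npz',c=im['color'],P=P); g=im['color'].copy()
for n in ('offcut','lever'):
  for o in ctrl.outline_of(n,'wrist')[:2]:
    q=P[o['mask']]; q=q[~np.isnan(q[:,0])]; print(n,o['confidence'],np.round(o['bbox']))
    if n=='offcut' : rect(q[abs(q[:,2]-.06)<.006],'off')
save(g,'w1.png')
E
python3 plan.py .482 -.080 .1 -9.5 .482 -.080 .038 -9.5
```

```text
time: 2.0
position: [0.3336, -0.3446, 0.2341]
tool_rot: [2.897, 1.215, 0.002]
ft_force: [0.2, -1.1, -0.1]
grip_width: 1.0
grip_force: 0.0
time: 2.7
position: [0.4792, -0.1436, 0.2009]
tool_rot: [-2.488, -1.917, 0.0]
ft_force: [-0.0, -0.4, 1.1]
grip_width: 1.002
grip_force: 0.0
offcut 0.87 [261. 122.  41. 132.]
off 4103 c [485.2 -61.6] size [120.   31.9] long yaw 80.1 z 0.0602
offcut 0.58 [176. 283.  91.  71.]
off 63 c [ 344.2 -242.9] size [15.5  5. ] long yaw -55.5 z 0.0585
lever 0.78 [311.  38. 166.  77.]
now [ 0.4778 -0.147   0.2011] y-yaw -15.2 tilt 0.05 t 2.9 q [ 0.83  0.05 -0.59  1.84  0.03  1.26 -0.04]
leg 0 slide [ 0.263 -0.054  0.404] ang [-0.     0.002 -0.189] max 0.4 rows>= 2.4
leg 1 slide [0.    0.    0.248] ang [0. 0. 0.] max 0.25 rows>= 1.2
```

View pics/w1.png

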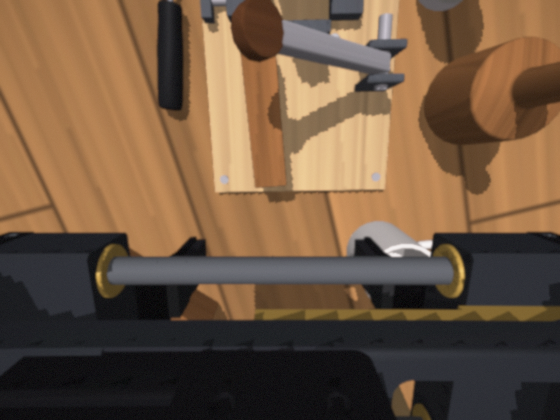

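```bash
python3 -m inch '[{"slide":[0.263,-0.054,0.3],"angular":[0,0,-0.19],"claw":1},{"slide":[0.263,-0.054,0.3],"angular":[0,0,-0.19],"claw":1},{"slide":[0.263,-0.054,0.404],"angular":[0,0,-0.19],"claw":1},{"slide":[0.263,-0.054,0.55],"angular":[0,0,-0.19],"claw":1},{"slide":[0.263,-0.054,0.656],"angular":[0,0,-0.19],"claw":1},{"slide":[0.263,-0.054,0.656],"angular":[0,0,-0.19],"claw":1}]'
python3 -m inch '[{"slide":[0,0,0],"angular":[0,0,0],"claw":-1},{"slide":[0,0,0],"angular":[0,0,0],"claw":-1},{"slide":[0,0,0],"angular":[0,0,0],"claw":-1},{"slide":[0,0,0],"angular":[0,0,0],"claw":-1},{"slide":[0,0,0],"angular":[0,0,0],"claw":-1}]' 45
python3 plan.py .469 -.155 .039 -9.5 .469 -.155 .14 -9.5
```

```text
time: 3.45
position: [0.4789, -0.0794, 0.0338]
tool_rot: [-2.393, -2.027, 0.007]
ft_force: [0.1, 0.4, 0.2]
grip_width: 1.0
grip_force: 0.0
time: 3.95
position: [0.483, -0.0782, 0.0377]
tool_rot: [2.393, 2.033, 0.001]
ft_force: [0.4, 0.0, -0.6]
grip_width: 0.63
grip_force: 0.0
now [ 0.483  -0.0782  0.0377] y-yaw -9.3 tilt 0.08 t 4.0 q [ 0.7   0.23 -0.65  2.03  0.18  0.93 -0.2 ]
leg 0 slide [-0.312 -0.005 -0.005] ang [0.002 0.001 0.007] max 0.31 rows>= 1.6
leg 1 slide [ 0.     0.    -0.404] ang [0. 0. 0.] max 0.4 rows>= 2.0
```

```bash
python3 -m inch '[{"slide":[0,0,0],"angular":[0,0,0],"claw":-1},{"slide":[0,0,0],"angular":[0,0,0],"claw":-1},{"slide":[0,0,0],"angular":[0,0,0],"claw":-1},{"slide":[0,0,0],"angular":[0,0,0],"claw":-1},{"slide":[0,0,0],"angular":[0,0,0],"claw":-1},{"slide":[0,0,0],"angular":[0,0,0],"claw":-1}]'
python3 -m inch '[{"slide":[-0.06,0,-0.008],"angular":[0,0,0],"claw":-1},{"slide":[-0.12,0,-0.008],"angular":[0,0,0],"claw":-1},{"slide":[-0.18,0,-0.008],"angular":[0,0,0],"claw":-1},{"slide":[-0.24,0,-0.008],"angular":[0,0,0],"claw":-1},{"slide":[-0.32,0,-0.008],"angular":[0,0,0],"claw":-1},{"slide":[-0.32,0,-0.008],"angular":[0,0,0],"claw":-1},{"slide":[-0.32,0,-0.008],"angular":[0,0,0],"claw":-1}]'
python3 plan.py .469 -.157 .17 -9.5
```

```text
time: 4.55
position: [0.4825, -0.0779, 0.037]
tool_rot: [2.394, 2.034, -0.0]
ft_force: [-0.5, 0.4, 0.8]
grip_width: 0.363
grip_force: 44.9
time: 5.25
position: [0.4693, -0.1567, 0.0387]
tool_rot: [-2.395, -2.032, -0.0]
ft_force: [0.8, 1.0, -0.9]
grip_width: 0.366
grip_force: 44.9
now [ 0.4693 -0.1567  0.0387] y-yaw -9.4 tilt 0.05 t 5.2 q [ 0.82  0.24 -0.6   2.02  0.17  0.93 -0.03]
leg 0 slide [-0.001 -0.001 -0.525] ang [-0.001 -0.001  0.005] max 0.53 rows>= 2.6
```

```bash
python3 plan.py .469 -.157 .2 -9.5 .49 0 .23 20 .48 .18 .23 49  .451 .365 .12 79 .451 .365 .040 79
```

```text
now [ 0.4693 -0.1567  0.0387] y-yaw -9.4 tilt 0.05 t 5.2 q [ 0.82  0.24 -0.6   2.02  0.17  0.93 -0.03]
leg 0 slide [-0.001 -0.001 -0.645] ang [-0.001 -0.001  0.005] max 0.65 rows>= 3.2
leg 1 slide [ 0.633 -0.021 -0.12 ] ang [ 0.     0.    -0.983] max 0.98 rows>= 3.4
leg 2 slide [0.69  0.209 0.   ] ang [ 0.     0.    -0.967] max 0.97 rows>= 3.6
leg 3 slide [0.573 0.482 0.44 ] ang [ 0.  0. -1.] max 1.0 rows>= 4.3
leg 4 slide [0.   0.   0.32] ang [0. 0. 0.] max 0.32 rows>= 1.6
```

```bash
python3 -m inch '[{"slide":[0,0,-0.3],"angular":[0,0,0],"claw":-1},{"slide":[0,0,-0.645],"angular":[0,0,0],"claw":-1},{"slide":[0,0,-0.645],"angular":[0,0,0],"claw":-1},{"slide":[0,0,-0.645],"angular":[0,0,0],"claw":-1}]'
python3 -m inch '[{"slide":[0.633,-0.021,-0.12],"angular":[0,0,-0.983],"claw":-1},{"slide":[0.633,-0.021,-0.12],"angular":[0,0,-0.983],"claw":-1},{"slide":[0.633,-0.021,-0.12],"angular":[0,0,-0.983],"claw":-1},{"slide":[0.633,-0.021,-0.12],"angular":[0,0,-0.983],"claw":-1},{"slide":[0.633,-0.021,-0.12],"angular":[0,0,-0.983],"claw":-1}]'
python3 -m inch '[{"slide":[0.69,0.209,0],"angular":[0,0,-0.967],"claw":-1},{"slide":[0.69,0.209,0],"angular":[0,0,-0.967],"claw":-1},{"slide":[0.69,0.209,0],"angular":[0,0,-0.967],"claw":-1},{"slide":[0.69,0.209,0],"angular":[0,0,-0.967],"claw":-1},{"slide":[0.69,0.209,0],"angular":[0,0,-0.967],"claw":-1}]'
python3 plan.py .451 .365 .14 79 .451 .365 .040 79
```

```text
time: 5.65
position: [0.4732, -0.156, 0.2062]
tool_rot: [2.385, 2.031, 0.006]
ft_force: [1.8, 0.2, -1.7]
grip_width: 0.369
grip_force: 44.9
time: 6.15
position: [0.4898, 0.0043, 0.2301]
tool_rot: [-1.788, -2.583, -0.0]
ft_force: [-0.2, -0.0, -2.5]
grip_width: 0.36
grip_force: 44.9
time: 6.65
position: [0.4778, 0.1845, 0.2296]
tool_rot: [-1.085, -2.946, -0.003]
ft_force: [-0.2, -0.3, -1.1]
grip_width: 0.361
grip_force: 44.9
now [0.4778 0.1845 0.2296] y-yaw 49.6 tilt 0.15 t 6.7 q [ 0.51  0.1  -0.97  1.77  0.08  1.32  0.39]
leg 0 slide [0.549 0.48  0.36 ] ang [ 0.003 -0.004 -0.981] max 0.98 rows>= 4.1
leg 1 slide [0.  0.  0.4] ang [0. 0. 0.] max 0.4 rows>= 2.0
```

```bash
python3 -m inch '[{"slide":[0.549,0.48,0.2],"angular":[0,0,-0.981],"claw":-1},{"slide":[0.549,0.48,0.2],"angular":[0,0,-0.981],"claw":-1},{"slide":[0.549,0.48,0.2],"angular":[0,0,-0.981],"claw":-1},{"slide":[0.549,0.48,0.2],"angular":[0,0,-0.981],"claw":-1},{"slide":[0.549,0.48,0.36],"angular":[0,0,-0.981],"claw":-1},{"slide":[0.549,0.48,0.36],"angular":[0,0,-0.981],"claw":-1},{"slide":[0.549,0.48,0.36],"angular":[0,0,-0.981],"claw":-1}]'
python3 - <<'E'
from m import *
im,T,P=shot('top'); q=P.reshape(-1,3); m=(abs(q[:,0]-.43)<.13)&(abs(q[:,1]-.37)<.13)
rect(q[m&(q[:,2]>.125)&(q[:,2]<.17)],'held'); g=im['color']; save(cv2.resize(g[190:300,80:240],(800,550),interpolation=cv2.INTER_CUBIC),'b1.png')
E
python3 plan.py .451 .365 .040 79
```

```text
time: 7.35
position: [0.4545, 0.3582, 0.139]
tool_rot: [-0.316, -3.124, 0.005]
ft_force: [0.5, 0.4, -0.9]
grip_width: 0.363
grip_force: 44.9
held 6 c [373.5 384.1] size [10.9  2.9] long yaw 76.1 z 0.1611
now [0.4553 0.3589 0.1404] y-yaw 78.4 tilt 0.06 t 7.4 q [ 0.13  0.42 -1.04  1.72  0.39  1.23  0.36]
leg 0 slide [0.022 0.021 0.402] ang [-0.002  0.001 -0.019] max 0.4 rows>= 2.0
```

View pics/b1.png

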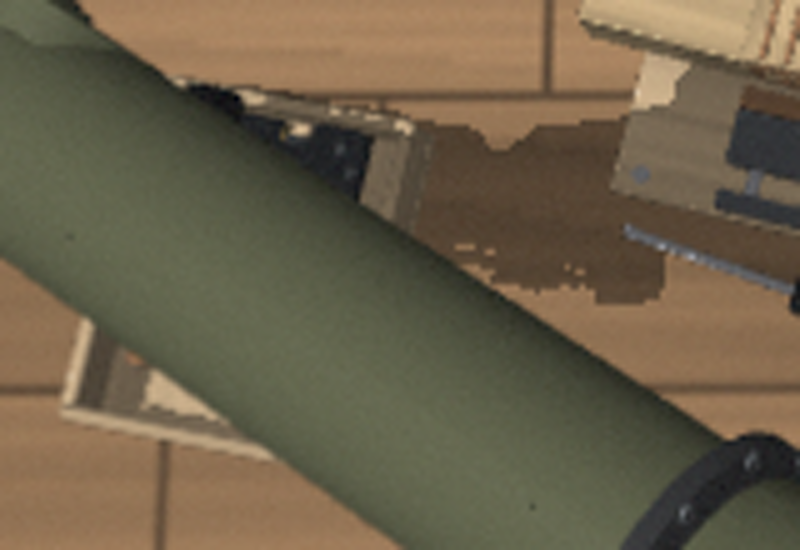

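```bash
python3 -m inch '[{"slide":[0.022,0.021,0.16],"angular":[0,0,-0.02],"claw":-1},{"slide":[0.022,0.021,0.24],"angular":[0,0,-0.02],"claw":-1},{"slide":[0.022,0.021,0.32],"angular":[0,0,-0.02],"claw":-1},{"slide":[0.022,0.021,0.36],"angular":[0,0,-0.02],"claw":-1},{"slide":[0.022,0.021,0.402],"angular":[0,0,-0.02],"claw":-1},{"slide":[0.022,0.021,0.402],"angular":[0,0,-0.02],"claw":-1},{"slide":[0.022,0.021,0.402],"angular":[0,0,-0.02],"claw":-1}]'
```

```text
time: 8.1
position: [0.4503, 0.367, 0.0406]
tool_rot: [0.296, 3.127, 0.001]
ft_force: [0.5, 0.2, -0.3]
grip_width: 0.364
grip_force: 44.9
```

```bash
python3 -m inch '[{"slide":[0,0,0.018],"angular":[0,0,0],"claw":-1},{"slide":[0,0,0.018],"angular":[0,0,0],"claw":-1},{"slide":[0,0,0.018],"angular":[0,0,0],"claw":0.35},{"slide":[0,0,0.018],"angular":[0,0,0],"claw":0.35},{"slide":[0,0,0.018],"angular":[0,0,0],"claw":0.35},{"slide":[0,0,0.018],"angular":[0,0,0],"claw":0.35},{"slide":[0,0,-0.2],"angular":[0,0,0],"claw":0.35},{"slide":[0,0,-0.4],"angular":[0,0,0],"claw":1},{"slide":[0,0,-0.6],"angular":[0,0,0],"claw":1},{"slide":[0,0,-0.6],"angular":[0,0,0],"claw":1}]'
python3 plan.py .49 .29 .20 50 .53 .2 .20 20  .566 .115 .2 -9  .566 .115 .05 -14.8
```

```text
time: 9.1
position: [0.4517, 0.3701, 0.1965]
tool_rot: [0.293, 3.12, 0.011]
ft_force: [-0.4, -0.3, -0.7]
grip_width: 0.864
grip_force: 0.0
now [0.4517 0.3701 0.1965] y-yaw 79.3 tilt 0.62 t 9.1 q [ 0.15  0.38 -1.08  1.65  0.34  1.31  0.39]
leg 0 slide [-0.21  -0.286 -0.014] ang [0.018 0.01  0.975] max 0.98 rows>= 3.4
leg 1 slide [-0.354 -0.173  0.   ] ang [0. 0. 1.] max 1.0 rows>= 3.5
leg 2 slide [-0.369  0.019  0.   ] ang [0.    0.    0.967] max 0.97 rows>= 3.4
leg 3 slide [0.  0.  0.6] ang [0.    0.    0.193] max 0.6 rows>= 3.0
```

```bash
python3 -m inch '[{"slide":[-0.21,-0.286,0],"angular":[0.018,0.01,0.975],"claw":1},{"slide":[-0.21,-0.286,0],"angular":[0.018,0.01,0.975],"claw":1},{"slide":[-0.21,-0.286,0],"angular":[0.018,0.01,0.975],"claw":1},{"slide":[-0.21,-0.286,0],"angular":[0.018,0.01,0.975],"claw":1},{"slide":[-0.21,-0.286,0],"angular":[0.018,0.01,0.975],"claw":1}]'
python3 -m inch '[{"slide":[-0.354,-0.173,0],"angular":[0,0,1],"claw":1},{"slide":[-0.354,-0.173,0],"angular":[0,0,1],"claw":1},{"slide":[-0.354,-0.173,0],"angular":[0,0,1],"claw":1},{"slide":[-0.354,-0.173,0],"angular":[0,0,1],"claw":1},{"slide":[-0.354,-0.173,0],"angular":[0,0,1],"claw":1}]'
python3 -m inch '[{"slide":[-0.369,0.019,0],"angular":[0,0,0.967],"claw":1},{"slide":[-0.369,0.019,0],"angular":[0,0,0.967],"claw":1},{"slide":[-0.369,0.019,0],"angular":[0,0,0.967],"claw":1},{"slide":[-0.369,0.019,0],"angular":[0,0,0.967],"claw":1},{"slide":[-0.369,0.019,0],"angular":[0,0,0.967],"claw":1}]'
python3 - <<'E'
from m import *
im,T,P=shot('wrist'); q=P.reshape(-1,3)
m=(abs(q[:,0]-.56)<.1)&(abs(q[:,1]-.12)<.1); rect(q[m&(abs(q[:,2]-.06)<.005)],'foot wrist'); g=im['color']
im,T,P=shot('top'); q=P.reshape(-1,3)
m=(abs(q[:,0]-.43)<.11)&(abs(q[:,1]-.37)<.11); rect(q[m&(abs(q[:,2]-.056)<.006)],'bin top'); 
mm=(abs(P[...,0]-.43)<.06)&(abs(P[...,1]-.37)<.045)
print('inside z pct',np.nanpercentile(P[mm][:,2],[5,25,50,75,95]).round(3))
save(np.hstack([g[:,:,:],cv2.resize(im['color'][180:320,60:200],(240,420)) if 0 else cv2.resize(im['color'][195:295,90:170],(336,420),interpolation=cv2.INTER_CUBIC)])[:,::1],'wf.png')
i=cv2.imread('pics/wf.png'); cv2.imwrite('pics/wf.png',cv2.resize(i,(800,375)))
E
python3 plan.py .566 .115 .05 -14.8
```

```text
time: 9.6
position: [0.4878, 0.2863, 0.1893]
tool_rot: [-1.074, -2.946, 0.015]
ft_force: [0.4, -0.4, 0.3]
grip_width: 1.001
grip_force: 0.0
time: 10.1
position: [0.5276, 0.1967, 0.1897]
tool_rot: [-1.798, -2.571, 0.016]
ft_force: [-0.1, 1.0, 0.6]
grip_width: 1.0
grip_force: 0.0
time: 10.6
position: [0.5635, 0.1122, 0.1899]
tool_rot: [-2.385, -2.043, 0.017]
ft_force: [0.3, 0.1, -0.4]
grip_width: 0.999
grip_force: 0.0
foot wrist 4786 c [603.2 147.1] size [149.2  98.6] long yaw 74.3 z 0.0602
bin top 1310 c [430.9 367.9] size [190.8 151.7] long yaw -10.8 z 0.0554
inside z pct [0.004 0.009 0.02  0.055 0.059]
now [0.5635 0.1125 0.19  ] y-yaw -8.7 tilt 0.63 t 10.7 q [ 0.39  0.27 -0.74  1.67  0.19  1.28 -0.54]
leg 0 slide [0.016 0.013 0.56 ] ang [-0.014  0.015  0.202] max 0.56 rows>= 2.8
```

View pics/wf.png

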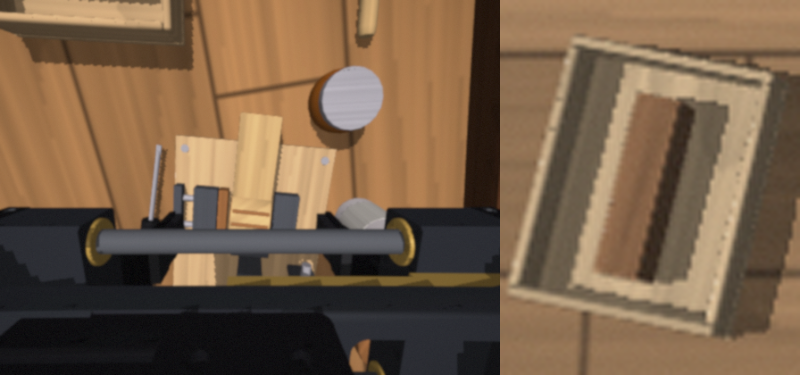

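Run:
```python
from m import *
im,T,P=shot('wrist'); q=P.reshape(-1,3)
m=(q[:,0]>.53)&(q[:,0]<.625)&(abs(q[:,1]-.14)<.08); rect(q[m&(abs(q[:,2]-.06)<.004)],'shank'); rect(q[m&(q[:,2]>.067)&(q[:,2]<.08)],'drum')
for s in (.1,.12,.14,.16,.18):
    k=q[m&(abs(q[:,2]-.06)<.004)&(abs(q[:,1]-s)<.004)]; print(s,np.percentile(k[:,0],[1,99]).round(4))
```

```text
shank 4468 c [572.4 134.9] size [104.9  46. ] long yaw 74.4 z 0.0602
drum 1208 c [557.1  82.1] size [45.7 27.2] long yaw -11.5 z 0.0743
0.1 [0.5408 0.5848]
0.12 [0.5456 0.5902]
0.14 [0.551  0.5957]
0.16 [0.5563 0.601 ]
0.18 [0.5615 0.6053]
```

```bash
python3 plan.py .567 .114 .046 -14.8; python3 -m inch '[{"slide":[0.024,0.022,0.2],"angular":[-0.014,0.015,0.2],"claw":1},{"slide":[0.024,0.022,0.35],"angular":[-0.014,0.015,0.2],"claw":1},{"slide":[0.024,0.022,0.48],"angular":[-0.014,0.015,0.2],"claw":1},{"slide":[0.024,0.022,0.53],"angular":[-0.014,0.015,0.2],"claw":1},{"slide":[0.024,0.022,0.576],"angular":[-0.014,0.015,0.2],"claw":1},{"slide":[0.024,0.022,0.576],"angular":[-0.014,0.015,0.2],"claw":1},{"slide":[0.024,0.022,0.576],"angular":[-0.014,0.015,0.2],"claw":1}]'
python3 plan.py .567 .114 .046 -14.8
```

```text
now [0.5635 0.1125 0.1901] y-yaw -8.8 tilt 0.62 t 10.8 q [ 0.39  0.27 -0.74  1.67  0.19  1.28 -0.54]
leg 0 slide [0.013 0.017 0.576] ang [-0.014  0.015  0.201] max 0.58 rows>= 2.9
time: 11.45
position: [0.57, 0.1162, 0.0475]
tool_rot: [2.491, 1.912, 0.003]
ft_force: [-0.2, -0.0, 1.3]
grip_width: 1.003
grip_force: 0.0
now [0.57   0.1162 0.0475] y-yaw -15.0 tilt 0.13 t 11.4 q [ 0.32  0.42 -0.67  1.81  0.31  1.02 -0.74]
leg 0 slide [-0.012 -0.009  0.006] ang [ 0.004 -0.002 -0.007] max 0.01 rows>= 0.1
```

```bash
python3 -m inch '[{"slide":[-0.012,-0.009,0.006],"angular":[0,0,0],"claw":-1},{"slide":[-0.012,-0.009,0.006],"angular":[0,0,0],"claw":-1},{"slide":[-0.012,-0.009,0.006],"angular":[0,0,0],"claw":-1},{"slide":[-0.012,-0.009,0.006],"angular":[0,0,0],"claw":-1},{"slide":[-0.012,-0.009,0.006],"angular":[0,0,0],"claw":-1},{"slide":[-0.012,-0.009,0.006],"angular":[0,0,0],"claw":-1},{"slide":[-0.012,-0.009,0.006],"angular":[0,0,0],"claw":-1},{"slide":[-0.012,-0.009,0.006],"angular":[0,0,0],"claw":-1},{"slide":[-0.012,-0.009,0.006],"angular":[0,0,0],"claw":-1},{"slide":[-0.012,-0.009,0.006],"angular":[0,0,0],"claw":-1}]' 55
python3 -m inch '[{"slide":[0,0,-0.1],"angular":[0,0,0],"claw":-1},{"slide":[0,0,-0.25],"angular":[0,0,0],"claw":-1},{"slide":[0,0,-0.4],"angular":[0,0,0],"claw":-1},{"slide":[0,0,-0.6],"angular":[0,0,0],"claw":-1},{"slide":[0,0,-0.8],"angular":[0,0,0],"claw":-1},{"slide":[0,0,-0.8],"angular":[0,0,0],"claw":-1}]'
python3 -m inch '[{"slide":[0,0,0],"angular":[0,0,-1],"claw":-1},{"slide":[0,0,0],"angular":[0,0,-1],"claw":-1},{"slide":[0,0,0],"angular":[0,0,-1],"claw":-1},{"slide":[0,0,0],"angular":[0,0,-1],"claw":-1},{"slide":[0,0,0],"angular":[0,0,-1],"claw":-1}]'
python3 plan.py .563 .1 .25 45
```

```text
time: 12.45
position: [0.5661, 0.1135, 0.0447]
tool_rot: [2.493, 1.912, 0.0]
ft_force: [1.9, 0.7, -0.5]
grip_width: 0.501
grip_force: 55.0
time: 13.05
position: [0.5692, 0.1152, 0.2519]
tool_rot: [2.488, 1.908, 0.016]
ft_force: [1.4, 1.0, -2.5]
grip_width: 0.504
grip_force: 55.0
time: 13.55
position: [0.5651, 0.1133, 0.2432]
tool_rot: [-1.912, -2.491, 0.003]
ft_force: [0.0, -0.1, -1.9]
grip_width: 0.5
grip_force: 55.0
now [0.5651 0.1133 0.2432] y-yaw 15.0 tilt 0.14 t 13.6 q [ 0.44  0.24 -0.8   1.6   0.18  1.38 -0.12]
leg 0 slide [-0.049 -0.022 -0.027] ang [-0.004 -0.002 -1.   ] max 1.0 rows>= 3.5
```

Gripped at 43.5 mm, as expected. Now the rest of the half turn.

```bash
for i in 1; do python3 -m inch '[{"slide":[0,0,0],"angular":[0,0,-1],"claw":-1},{"slide":[0,0,0],"angular":[0,0,-1],"claw":-1},{"slide":[0,0,0],"angular":[0,0,-1],"claw":-1},{"slide":[0,0,0],"angular":[0,0,-1],"claw":-1}]'; done | grep rot
python3 -m inch '[{"slide":[0,0,0],"angular":[0,0,-1],"claw":-1},{"slide":[0,0,0],"angular":[0,0,-1],"claw":-1},{"slide":[0,0,0],"angular":[0,0,-1],"claw":-1},{"slide":[0,0,0],"angular":[0,0,-1],"claw":-1}]' | grep rot
python3 -m inch '[{"slide":[0,0,0],"angular":[0,0,-1],"claw":-1},{"slide":[0,0,0],"angular":[0,0,-1],"claw":-1},{"slide":[0,0,0],"angular":[0,0,-1],"claw":-1},{"slide":[0,0,0],"angular":[0,0,-1],"claw":-1}]' | grep rot
python3 -m inch '[{"slide":[0,0,0],"angular":[0,0,-1],"claw":-1},{"slide":[0,0,0],"angular":[0,0,-1],"claw":-1},{"slide":[0,0,0],"angular":[0,0,-1],"claw":-1},{"slide":[0,0,0],"angular":[0,0,-1],"claw":-1},{"slide":[0,0,0],"angular":[0,0,-1],"claw":-1}]' | grep rot
python3 plan.py .5645 .102 .12 166.1
```

```text
tool_rot: [-1.199, -2.903, 0.001]
tool_rot: [-0.407, -3.114, 0.001]
tool_rot: [0.413, -3.113, 0.0]
tool_rot: [1.199, -2.902, -0.001]
now [0.5655 0.1133 0.2437] y-yaw 134.9 tilt 0.08 t 15.2 q [ 0.68  0.35 -1.13  1.59  0.32  1.41  1.87]
leg 0 slide [ 0.034 -0.03   0.495] ang [ 2.000e-03 -1.000e-03 -1.041e+00] max 1.04 rows>= 3.6
```

```bash
python3 -m inch '[{"slide":[0.02,-0.02,0],"angular":[0,0,-1],"claw":-1},{"slide":[0.02,-0.02,0],"angular":[0,0,-1],"claw":-1},{"slide":[0.02,-0.02,0],"angular":[0,0,-1],"claw":-1},{"slide":[0.02,-0.02,0.3],"angular":[0,0,-1],"claw":-1},{"slide":[0.02,-0.02,0.5],"angular":[0,0,-1],"claw":-1},{"slide":[0.02,-0.02,0.5],"angular":[0,0,-1],"claw":-1}]'
python3 plan.py .5644 .1058 .10 166.1
```

```text
time: 15.85
position: [0.5633, 0.105, 0.115]
tool_rot: [1.904, -2.492, -0.004]
ft_force: [0.9, -0.5, -1.9]
grip_width: 0.499
grip_force: 55.0
now [0.5633 0.105  0.115 ] y-yaw 164.8 tilt 0.36 t 15.8 q [ 0.68  0.5  -1.15  1.75  0.49  1.21  2.28]
leg 0 slide [-0.004 -0.004  0.06 ] ang [ 0.01  -0.006 -0.045] max 0.06 rows>= 0.3
```

```bash
python3 -m inch '[{"slide":[-0.004,-0.004,0.05],"angular":[0.01,-0.006,-0.045],"claw":-1},{"slide":[-0.004,-0.004,0.05],"angular":[0.01,-0.006,-0.045],"claw":-1},{"slide":[-0.004,-0.004,0.05],"angular":[0.01,-0.006,-0.045],"claw":-1}]'
python3 - <<'E'
from m import *
a=np.radians(-13.9);O=np.array([.543,.0235]);X=np.array([np.cos(a),np.sin(a)]);Y=np.array([-X[1],X[0]])
for c in ('wrist','top','scene'):
    im,T,P=shot(c); C=np.stack([(P[...,:2]-O)@X,(P[...,:2]-O)@Y,P[...,2]],-1)*1000
    np.savez(c+'2.npz',c=im['color'],C=C)
    q=C.reshape(-1,3); q=q[np.isfinite(q[:,0])]
    j=q[(abs(q[:,2]-30)<3)&(abs(q[:,0])<75)&(q[:,1]>-8)&(q[:,1]<85)]
    for s,n in ((1,'fixed'),(-1,'slide')):
        k=j[j[:,0]*s>10]
        if len(k)>20: print(c,n,len(k),'x',np.percentile(k[:,0],[3,97]).round(1),'y',np.percentile(k[:,1],[2,98]).round(1))
    st=q[(abs(q[:,2]-32)<3)&(abs(q[:,0])<24)&(q[:,1]<8)&(q[:,1]>-30)]; 
    if len(st)>10: print(c,'stop',len(st),np.percentile(st[:,1],[2,98]).round(1),np.percentile(st[:,0],[2,98]).round(1))
    f=q[(abs(q[:,2]-113)<5)&(abs(q[:,0])<40)&(q[:,1]>-10)&(q[:,1]<110)]
    if len(f)>10: print(c,'foot top',len(f),'x',np.percentile(f[:,0],[2,98]).round(1),'y',np.percentile(f[:,1],[1,99]).round(1),'z',np.median(f[:,2]).round(1))
save(np.load('wrist2.npz')['c'],'w2.png')
E
python3 plan.py .5644 .1058 .05 166.1
```

```text
time: 16.15
position: [0.5681, 0.1077, 0.1084]
tool_rot: [-1.935, 2.465, -0.005]
ft_force: [0.0, 0.6, -2.3]
grip_width: 0.497
grip_force: 55.0
wrist fixed 2603 x [14.7 60. ] y [-6.5 73.1]
wrist slide 4716 x [-69.7 -18.9] y [-2.5 72.9]
wrist stop 1004 [-12.5   0.3] [-18.9  22.8]
wrist foot top 205 x [-26.5  34.3] y [76.7 79. ] z 113.5
top slide 25 x [-70.9 -54.8] y [48.  72.1]
scene fixed 207 x [16.5 58.3] y [-4.1 77.1]
scene stop 27 [-14.8   3.8] [ 3.8 22.6]
scene foot top 23 x [-20.3  33.7] y [ 80.8 107.9] z 114.4
now [0.5684 0.1076 0.1089] y-yaw 166.3 tilt 0.53 t 16.3 q [ 0.68  0.51 -1.14  1.76  0.5   1.19  2.3 ]
leg 0 slide [0.012 0.016 0.236] ang [-0.016  0.007  0.006] max 0.24 rows>= 1.2
```

View pics/w2.png

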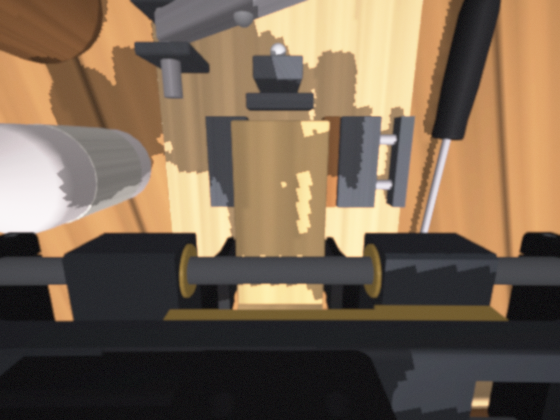

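Run:
```python
from h import *
C=np.load('wrist2.npz')['C']; q=C.reshape(-1,3); q=q[np.isfinite(q[:,0])]
f=q[(abs(q[:,2]-123)<5)&(abs(q[:,0])<40)&(q[:,1]<110)]
print('foot',len(f),np.median(f[:,2]),np.percentile(f[:,1],[.5,2]))
for s in (15,25,35,45,55):
    k=f[abs(f[:,1]-s)<2]
    if len(k): print(s,np.percentile(k[:,0],[1,99]).round(1))
k=f[abs(f[:,0])<15]; [print('end x',s,np.percentile(k[abs(k[:,0]-s)<3][:,1],1).round(1)) for s in (-12,0,12)]
j=q[(q[:,2]>27.5)&(q[:,2]<33)]
for s in (15,35,55,70):
    k=j[abs(j[:,1]-s)<3]; a=k[(k[:,0]>15)&(k[:,0]<75),0]; b=k[(k[:,0]<-15)&(k[:,0]>-75),0]
    print('jaws',s,np.percentile(a,[2,98]).round(1) if len(a) else'',np.percentile(b,[2,98]).round(1) if len(b) else '')
b=q[(q[:,2]>27.5)&(q[:,2]<33)&(q[:,0]>35)&(q[:,0]<55)]; print('fixed jaw y',np.percentile(b[:,1],[2,98]))
```

```text
foot 14999 123.79009901700775 [14.11818822 15.35309368]
15 [-17.1  25.3]
25 [-17.2  25.3]
35 [-17.2  25.3]
45 [-17.4  25.4]
55 [-17.6  25.4]
end x -12 14.5
end x 0 14.5
end x 12 14.5
jaws 15 [42.2 60.3] [-70.4 -32.9]
jaws 35 [42.1 60. ] [-70.  -32.9]
jaws 55 [42.2 60.4] [-69.5 -33.2]
jaws 70 [41.9 60.3] [-69.7 -32.9]
fixed jaw y [ 6.51167141 73.55116171]
```

```bash
python3 plan.py .5644 .1037 .047 166.1; python3 -m inch '[{"slide":[0.02,0.012,0],"angular":[-0.016,0.007,0],"claw":-1},{"slide":[0.02,0.012,0.06],"angular":[-0.016,0.007,0],"claw":-1},{"slide":[0.02,0.012,0.12],"angular":[-0.016,0.007,0],"claw":-1},{"slide":[0.02,0.012,0.18],"angular":[-0.016,0.007,0],"claw":-1},{"slide":[0.02,0.012,0.22],"angular":[-0.016,0.007,0],"claw":-1},{"slide":[0.02,0.012,0.24],"angular":[-0.016,0.007,0],"claw":-1},{"slide":[0.02,0.012,0.245],"angular":[-0.016,0.007,0],"claw":-1},{"slide":[0.02,0.012,0.245],"angular":[-0.016,0.007,0],"claw":-1}]'
python3 plan.py .5616 .0925 .045 166.1
```

```text
now [0.5684 0.1076 0.1089] y-yaw 166.3 tilt 0.53 t 16.3 q [ 0.68  0.51 -1.14  1.76  0.5   1.19  2.3 ]
leg 0 slide [0.02  0.014 0.248] ang [-0.016  0.007  0.006] max 0.25 rows>= 1.2
time: 17.1
position: [0.5636, 0.1034, 0.0459]
tool_rot: [1.94, -2.468, -0.003]
ft_force: [0.0, 0.2, -2.1]
grip_width: 0.502
grip_force: 55.0
now [0.5636 0.1034 0.0459] y-yaw 166.3 tilt 0.16 t 17.1 q [ 0.64  0.58 -1.08  1.81  0.57  1.1   2.25]
leg 0 slide [ 0.044 -0.003  0.003] ang [ 0.005 -0.001  0.008] max 0.04 rows>= 0.2
```

```bash
python3 -m inch '[{"slide":[0.02,0,0.004],"angular":[0,0,0],"claw":-1},{"slide":[0.032,0,0.006],"angular":[0,0,0],"claw":-1},{"slide":[0.034,0,0.006],"angular":[0,0,0],"claw":-1},{"slide":[0.034,0,0.006],"angular":[0,0,0],"claw":-1}]'
python3 -m inch '[{"slide":[0.004,0,0],"angular":[0,0,0],"claw":-1},{"slide":[0.008,0,0],"angular":[0,0,0],"claw":-1},{"slide":[0.008,0,0],"angular":[0,0,0],"claw":-1}]'
```

```text
time: 17.5
position: [0.5619, 0.0952, 0.0448]
tool_rot: [1.941, -2.47, -0.003]
ft_force: [1.4, 2.6, -1.5]
grip_width: 0.503
grip_force: 55.0
time: 17.8
position: [0.5618, 0.0951, 0.0451]
tool_rot: [-1.941, 2.468, 0.005]
ft_force: [2.5, 4.9, -2.7]
grip_width: 0.5
grip_force: 55.0
```

```bash
python3 -m inch '[{"slide":[0,0,0.006],"angular":[0,0,0],"claw":-1},{"slide":[0,0,0.006],"angular":[0,0,0],"claw":-1},{"slide":[0,0,0.006],"angular":[0,0,0],"claw":-1}]'
python3 -m inch '[{"slide":[0,0,0.008],"angular":[0,0,0],"claw":-1},{"slide":[0,0,0.008],"angular":[0,0,0],"claw":-1},{"slide":[0,0,0.008],"angular":[0,0,0],"claw":-1}]'
```

```text
time: 18.1
position: [0.5619, 0.0952, 0.0447]
tool_rot: [-1.942, 2.468, 0.004]
ft_force: [-1.4, 4.8, 6.0]
grip_width: 0.501
grip_force: 55.0
time: 18.4
position: [0.5618, 0.0952, 0.0446]
tool_rot: [1.942, -2.469, -0.002]
ft_force: [-6.3, 2.6, 20.4]
grip_width: 0.501
grip_force: 55.0
```

```bash
python3 -m inch '[{"slide":[0,0,-0.007],"angular":[0,0,0],"claw":-1},{"slide":[0,0,-0.007],"angular":[0,0,0],"claw":0.4},{"slide":[0,0,-0.007],"angular":[0,0,0],"claw":0.4},{"slide":[0,0,-0.007],"angular":[0,0,0],"claw":0.4},{"slide":[0,0,-0.007],"angular":[0,0,0],"claw":0.4},{"slide":[0,0,-0.1],"angular":[0,0,0],"claw":0.4},{"slide":[0,0,-0.25],"angular":[0,0,0],"claw":0.4},{"slide":[0,0,-0.45],"angular":[0,0,0],"claw":-1},{"slide":[0,0,-0.6],"angular":[0,0,0],"claw":-1},{"slide":[0,0,-0.6],"angular":[0,0,0],"claw":-1}]'
cat > f.py <<'E'
from h import *
import sys
a=np.radians(-13.9);O=np.array([.543,.0235]);X=np.array([np.cos(a),np.sin(a)]);Y=np.array([-X[1],X[0]])
im,T,P=shot('wrist'); C=np.stack([(P[...,:2]-O)@X,(P[...,:2]-O)@Y,P[...,2]],-1)*1000
q=C.reshape(-1,3); q=q[np.isfinite(q[:,0])]
f=q[(abs(q[:,2]-60)<4)&(abs(q[:,0])<40)&(q[:,1]<110)&(q[:,1]>-12)]
print('foot',len(f),np.median(f[:,2]))
for s in (15,35,55,75):
    k=f[abs(f[:,1]-s)<2]
    if len(k): print(s,np.percentile(k[:,0],[1,99]).round(1))
for s in (-12,0,12):
    k=f[abs(f[:,0]-s)<3]
    if len(k): print('end',s,np.percentile(k[:,1],1).round(1))
j=q[(q[:,2]>26.5)&(q[:,2]<33)]
for s in (15,40,65):
    k=j[abs(j[:,1]-s)<3]; u=k[(k[:,0]>23)&(k[:,0]<75),0]; b=k[(k[:,0]<-21)&(k[:,0]>-75),0]
    print('jaws',s,np.percentile(u,[2,98]).round(1) if len(u) else'',np.percentile(b,[2,98]).round(1) if len(b) else '')
k=q[(abs(q[:,1]+45)<22)&(q[:,0]<0)&(q[:,0]>-100)&(q[:,2]>52)]
if len(k): print('lever/pad top',np.percentile(k[:,2],[50,90,99]).round(1),'n',len(k))
k=k[k[:,0]<-15]; t=k[k[:,2]>np.percentile(k[:,2],97)-8] if len(k) else k
if len(t): print('pad med',np.median(t,0).round(1),'rng',t.min(0).round(1),t.max(0).round(1))
save(im['color'],sys.argv[1])
E
python3 f.py w3.png; python3 plan.py .5 -.01 .2 166
```

```text
time: 19.4
position: [0.5643, 0.0939, 0.1961]
tool_rot: [-1.938, 2.467, -0.005]
ft_force: [0.0, -0.1, 0.3]
grip_width: 0.514
grip_force: 0.0
foot 4272 60.198984280981804
15 [-19.6  22.5]
35 [-20.1  22.7]
55 [-20.6  23. ]
75 [-20.1  22.2]
end -12 1.2
end 0 1.0
end 12 0.7
jaws 15 [30.9 60.5] [-69.6 -28.4]
jaws 40 [30.3 60.4] [-69.5 -28. ]
jaws 65 [30.8 60.3] [-70.1 -27.8]
lever/pad top [149.5 157.9 160.5] n 3818
pad med [-37.4 -43.7 155.8] rng [-49.9 -60.4 151.9] [-28.9 -27.8 162.1]
now [0.5629 0.093  0.1931] y-yaw 166.3 tilt 0.08 t 19.4 q [ 0.78  0.42 -1.22  1.68  0.41  1.33  2.38]
leg 0 slide [ 0.46   0.147 -0.028] ang [-0.003  0.     0.01 ] max 0.46 rows>= 2.4
```

View pics/w3.png

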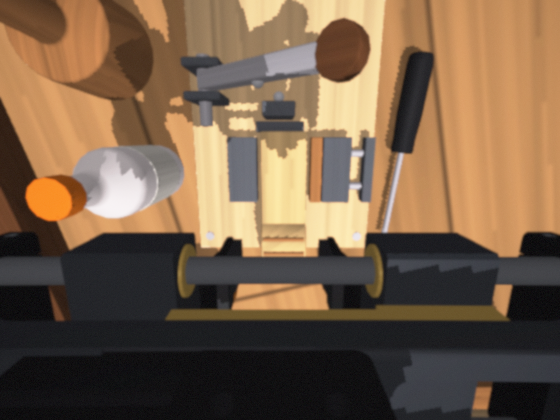

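```bash
python3 plan.py .54 .06 .22 136.3 .52 .02 .22 106.3 .4993 -.0115 .19 76.1
```

```text
now [0.5629 0.093  0.1931] y-yaw 166.3 tilt 0.08 t 19.4 q [ 0.78  0.42 -1.22  1.68  0.41  1.33  2.38]
leg 0 slide [ 0.15   0.057 -0.107] ang [-0.003  0.001  1.   ] max 1.0 rows>= 3.5
leg 1 slide [ 0.171 -0.053  0.   ] ang [0. 0. 1.] max 1.0 rows>= 3.5
leg 2 slide [ 0.115 -0.098  0.12 ] ang [0.    0.    1.007] max 1.01 rows>= 3.5
```

```bash
python3 -m inch '[{"slide":[0.15,0.057,-0.107],"angular":[0,0,1],"claw":-1},{"slide":[0.15,0.057,-0.107],"angular":[0,0,1],"claw":-1},{"slide":[0.15,0.057,-0.107],"angular":[0,0,1],"claw":-1},{"slide":[0.15,0.057,-0.107],"angular":[0,0,1],"claw":-1},{"slide":[0.15,0.057,-0.107],"angular":[0,0,1],"claw":-1}]' | grep pos
python3 -m inch '[{"slide":[0.171,-0.053,0],"angular":[0,0,1],"claw":-1},{"slide":[0.171,-0.053,0],"angular":[0,0,1],"claw":-1},{"slide":[0.171,-0.053,0],"angular":[0,0,1],"claw":-1},{"slide":[0.171,-0.053,0],"angular":[0,0,1],"claw":-1},{"slide":[0.171,-0.053,0],"angular":[0,0,1],"claw":-1}]' | grep pos
python3 -m inch '[{"slide":[0.115,-0.098,0.05],"angular":[0,0,1],"claw":-1},{"slide":[0.115,-0.098,0.05],"angular":[0,0,1],"claw":-1},{"slide":[0.115,-0.098,0.05],"angular":[0,0,1],"claw":-1},{"slide":[0.115,-0.098,0.05],"angular":[0,0,1],"claw":-1},{"slide":[0.115,-0.098,0.1],"angular":[0,0,1],"claw":-1},{"slide":[0.115,-0.098,0.1],"angular":[0,0,1],"claw":-1}]'
python3 plan.py .4993 -.0115 .185 76.1
```

```text
position: [0.5379, 0.0589, 0.2162]
position: [0.5182, 0.0194, 0.2167]
time: 21.05
position: [0.4966, -0.0118, 0.1905]
tool_rot: [-0.367, -3.113, -0.0]
ft_force: [-1.0, -0.3, -0.3]
grip_width: 0.007
grip_force: 0.0
now [ 0.4966 -0.0118  0.1905] y-yaw 76.6 tilt 0.38 t 21.1 q [ 0.99  0.11 -1.06  1.85  0.1   1.25  1.23]
leg 0 slide [-0.01   0.004  0.022] ang [-0.001 -0.013  0.015] max 0.02 rows>= 0.1
```

```bash
python3 -m inch '[{"slide":[0,0.004,0.06],"angular":[0,-0.013,0.015],"claw":-1},{"slide":[0.012,0.004,0.134],"angular":[0,-0.013,0.015],"claw":-1},{"slide":[0.03,0.004,0.162],"angular":[0,-0.013,0.015],"claw":-1},{"slide":[0.046,0.004,0.19],"angular":[0,-0.013,0.015],"claw":-1},{"slide":[0.06,0.004,0.216],"angular":[0,-0.013,0.015],"claw":-1},{"slide":[0.074,0.004,0.242],"angular":[0,-0.013,0.015],"claw":-1},{"slide":[0.098,0.004,0.3],"angular":[0,-0.013,0.015],"claw":-1},{"slide":[0.115,0.004,0.36],"angular":[0,-0.013,0.015],"claw":-1},{"slide":[0.115,0.004,0.36],"angular":[0,-0.013,0.015],"claw":-1}]'
python3 plan.py .4655 -.0035 .066 76.1
```

```text
time: 21.95
position: [0.4695, -0.0038, 0.1021]
tool_rot: [0.385, 3.115, -0.001]
ft_force: [-0.2, 0.1, 3.5]
grip_width: 0.008
grip_force: 1.4
now [ 0.4695 -0.0038  0.1021] y-yaw 75.9 tilt 0.2 t 21.9 q [ 0.96  0.15 -1.06  2.02  0.15  1.06  1.16]
leg 0 slide [ 0.017 -0.003  0.144] ang [-0.001  0.006 -0.006] max 0.14 rows>= 0.7
```

```bash
python3 -m inch '[{"slide":[0.008,0,0.05],"angular":[0,0,0],"claw":-1},{"slide":[0.014,0,0.09],"angular":[0,0,0],"claw":-1},{"slide":[0.016,0,0.12],"angular":[0,0,0],"claw":-1},{"slide":[0.016,0,0.132],"angular":[0,0,0],"claw":-1},{"slide":[0.016,0,0.136],"angular":[0,0,0],"claw":-1},{"slide":[0.016,0,0.136],"angular":[0,0,0],"claw":-1}]'
```

```text
time: 22.55
position: [0.466, -0.0032, 0.069]
tool_rot: [0.386, 3.115, -0.002]
ft_force: [-2.9, -0.7, 5.8]
grip_width: 0.002
grip_force: 2.6
```

```bash
python3 -m inch '[{"slide":[0,0,0.01],"angular":[0,0,0],"claw":-1},{"slide":[0,0,0.016],"angular":[0,0,0],"claw":-1},{"slide":[0,0,0.016],"angular":[0,0,0],"claw":-1},{"slide":[0,0,0.016],"angular":[0,0,0],"claw":-1}]'
python3 -m inch '[{"slide":[0,0,-0.03],"angular":[0,0,0],"claw":-1},{"slide":[0,0,-0.1],"angular":[0,0,0],"claw":-1},{"slide":[0,0,-0.3],"angular":[0,0,0],"claw":-1},{"slide":[0,0,-0.5],"angular":[0,0,0],"claw":-1},{"slide":[-0.1,-0.3,-0.6],"angular":[0,0,0],"claw":-1},{"slide":[-0.1,-0.6,-0.6],"angular":[0,0,0],"claw":-1},{"slide":[-0.1,-0.6,-0.6],"angular":[0,0,0],"claw":-1},{"slide":[-0.1,-0.6,-0.6],"angular":[0,0,0],"claw":-1},{"slide":[-0.1,-0.6,-0.6],"angular":[0,0,0],"claw":-1}]'
python3 - <<'E'
from h import *
a=np.radians(-13.9);O=np.array([.543,.0235]);X=np.array([np.cos(a),np.sin(a)]);Y=np.array([-X[1],X[0]])
g=[]
for c in ('scene','top'):
    im,T,P=shot(c); C=np.stack([(P[...,:2]-O)@X,(P[...,:2]-O)@Y,P[...,2]],-1)*1000
    q=C.reshape(-1,3); q=q[np.isfinite(q[:,0])]
    k=q[(abs(q[:,1]+45)<18)&(q[:,0]<-45)&(q[:,0]>-100)&(q[:,2]>40)&(q[:,2]<200)]
    print(c,'pad',len(k),np.percentile(k[:,2],[10,50,95]).round(1) if len(k) else '')
    f=q[(abs(q[:,2]-60)<3)&(abs(q[:,0])<40)&(q[:,1]<70)&(q[:,1]>-12)]
    if len(f): print('shank x',np.percentile(f[:,0],[2,98]).round(1),'y0',np.percentile(f[:,1],1).round(1))
    g.append(im['color'])
save(np.hstack([cv2.resize(g[0][170:310,200:340],(400,400),interpolation=cv2.INTER_CUBIC),cv2.resize(g[1][140:280,190:330],(400,400),interpolation=cv2.INTER_CUBIC)]),'fin.png')
E
```

```text
time: 22.95
position: [0.466, -0.0032, 0.0651]
tool_rot: [0.386, 3.115, -0.003]
ft_force: [-2.8, 1.2, 6.1]
grip_width: 0.003
grip_force: 2.9
time: 23.85
position: [0.4531, -0.1562, 0.2153]
tool_rot: [0.392, 3.113, -0.001]
ft_force: [0.6, -0.0, -0.1]
grip_width: 0.001
grip_force: 0.0
scene pad 125 [51.1 60.6 64.8]
shank x [-15.6  28.3] y0 -10.8
top pad 149 [57.8 62.2 67.9]
shank x [-13.3  28.7] y0 0.3
```

View pics/fin.png

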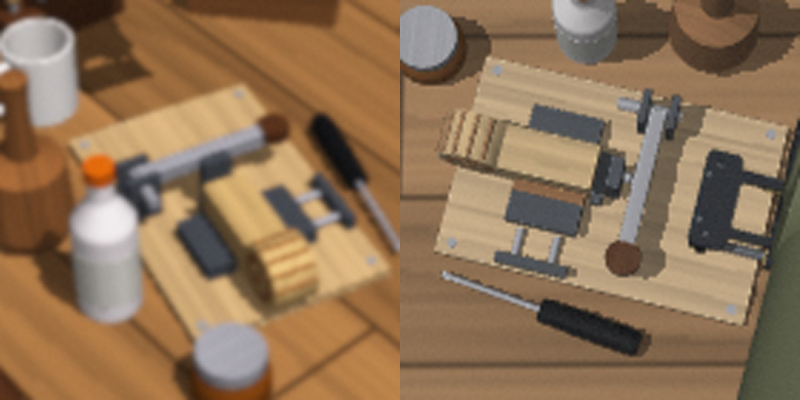

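The lever stays down on its own. The shank is pinched against the fixed jaw with its square end at the stop, and the scroll sticks out past the jaws.

```bash
python3 -c "
from bench import ctrl
print(ctrl.close_job())"
```

```text
the job is handed in; nothing more can be done
None
```

The job is handed in: the offcut lies in the bin, the foot is turned with its square end against the stop and its scroll out past the jaws, and the lever is down and holding by itself, all in about 24 s.

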